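Set the kettle's plate to boil

ROBOT

A 6-joint arm with a two-finger parallel gripper is mounted at the origin on a cart in front of the work surface, level with it; the furniture and walls round the work are solid. World frame = base frame: x ahead of the robot, y to its left, z up, the work surface at z = 0. Lengths are in m, angles in rad, forces in N, time in s.
With the tool pointing down it reaches from about 0.375 to 0.9 m from the base axis. Payload 3.1 kg.
Tool frame: the origin (TCP) lies at the very end of the fingers, on their centre line; the grasp point (between the pads) lies 19 mm behind it; z points along the fingers, y is the line along which they close (so a half turn about z gives the same grasp; the last joint's range is limited). The gripper opens to 85 mm and grips with 20 to 120 N. Pads are 22 mm wide; open, the fingers measure 114 mm over their backs; the gripper's body (76 mm by 85 mm) begins 54 mm behind the grasp point. The pads swing forward as they close: fully open they stand 13 mm farther back than shut.
Start: joints at [-1.288, 0.527, 1.433, -0, 1.181, -0.178], TCP at [0.278, -0.559, 0.231] pointing down, gripper open.
Joint ranges: [-3.08, 3.08], [-0.75, 2.2], [0.22, 2.44], [-1.43, 4.57], [0, 2.65], [-2.85, 2.85]. Speed limits (rad/s): [2.79, 2.79, 3.14, 3.14, 3.14, 3.14].

INTERFACE

Orientations are given as a unit quaternion [w, x, y, z].
In Python, from rig import sense, snapshot, camera_model, close_job gives the robot as it stands.
- The arm moves only by the tool drive_tool, never from a script. Its argument "targets" is a list of rows, each a list of 2 entries, a list of its own where there are three numbers: the shift along the tool's x, y, z in m, then the turn, a rotation vector about the tool's x, y, z in rad. In form: [[[dx, dy, dz], [wx, wy, wz]], ...]. A call has 1 to 8 rows; each row is the pose to reach, as a shift and turn from the pose commanded when the call began, along the tool's axes at that moment; what a row does not reach only later rows make up. A row lasts 1/8 s, in which the tool goes at most 62.5 mm and 10.7 degrees, less where a joint would pass 70% of its speed; a pose out of reach is approached as far as the arm can. A call with a gripper value outside its range is refused whole. "claw" is the opening, from 0 (shut) to 1 (fully open), set as the call begins (left out, the last holds). The fingers move at their own pace and stop on an object; "grip_force" is the grip in N (left out, the last holds). Time passes only in rows, so rows that repeat a pose let the fingers close. It gives the time, the measured TCP pose, the force, the opening and the grip force at its end, in the units of the state.
- sense(): the state, without advancing time (a new reading comes with each control period).
- snapshot(name): name is "scene" or "top"; returns the picture (480x640x3 uint8, blue, green, red); there is no depth.
- camera_model(name): a dict with "K" (3x3 intrinsics, pixels), "world_to_cam" (4x4, takes a point from world to camera coordinates). Camera axes: x right, y down, z forward; pixel columns grow to the right and rows downward; lengths in m; the calibration is good to about 2 mm. A picture is of the moment at which its call begins. camera_model takes no time and is no camera call.
- close_job(): hands the job in; it is judged then, once.
The state is a dict: "time_s": time; "joint_positions": joint angles; "qvel": joint speeds; "joint_efforts": joint torques, N m; "tool_pos": TCP position; "tcp_rot": TCP orientation; "ft_force": force on the tool from outside, world axes, zero at the start; "torque": the same for the moment, N m; "finger_gap": finger opening in m; "grasp_force": force on a finger pad.
Only numpy, scipy, OpenCV 4.12 (cv2) and the standard library are available. Lean on these libraries where they do the work, as an engineer would, in place of code of your own. Each camera call takes 0.05 s, during which the arm holds its last target. There are 200 camera calls.

TASK

Put the kettle on to boil: switch the hob on by pressing the raised front half of its rocker switch right down with a fingertip, and stroke the knurled dial of the plate that the kettle stands on round with a fingertip, click by click, until it rests in the click with its pointer at the long mark. The dial on the left serves the left plate, the one on the right the right plate; either job may come first. Only touch the controls: leave the other dial at its setting, and the kettle and the pan standing where they are.

Things in the scene. Friction and masses are not known exactly. Their poses are not given: they have to be found in the camera images.
- hob: Double counter-top hob, fixed: steel tray with black glass, 375 deep (x) x 500 wide (y) x 55 mm high. Origin: centre of the underside; x from its front to its rear, y to its left, z up. On the aluminium control strip along the front, at x = -127.5 mm, lie the left dial (y = +125 mm), the rocker switch (y = 0) and the right dial (y = -125 mm).
- dial_left_top (a point): Centre of the top of the left dial: black disc, upright axis, 90 mm across, 18 mm tall, top 79 mm above the worktop; side and raised round rim knurled (crest of the rim at radius 40 mm; the middle dished 4 mm), friction about 1.1. Sprung shaft: gives 5 mm downward, 1.2 N a mm, then rigid. Pressed by 4 to 8 N on the rim, it can be dragged round; it springs up after.
- dial_right_top (a point): The same on the right dial, which is identical.
- mark_left (a point): The long mark of the left dial, on the strip, its centre 58 mm from the dial's axis: 15 mm long, dark, radial. It is the fifth of seven marks at 30 degree steps round the dial, which run clockwise from a dot at the dial's left (hob's +y) over its rear (+x) to its right; the others are under 5 mm long.
- mark_right (a point): The long mark of the right dial, placed alike.
- dial_left (a joint): Left dial's angle in rad, growing clockwise from above. 0: pointer at the dot (hob's +y); 1.571: pointer to the hob's rear. Stops at 0 and 3.14. A sprung roller pulls it into a click every 0.524 rad: 0, 0.524, 1.047, 1.571, 2.094 (long mark), 2.618, 3.142; over the crest half-way between takes about 0.05 N m. It starts in the click at 1.571.
- dial_right (a joint): The same for the right dial, independent of the left one; it starts in the click at 1.047.
- dial_left_pointer (a point): On top of the left dial, 40 mm from its axis, on the white pointer line across the rim (a dark line carries it on toward the middle).
- dial_right_pointer (a point): The same on the right dial.
- rocker_pad (a point): Where to press: on the ribbed front half of the black rocker switch, 18 mm in front of its pivot (along the hob's y, mid-strip). Rocker 54 mm long (x), 28 mm wide, in a bezel 5 mm high. Off, the front half slopes up to its front end, about 70 mm above the worktop; on, it lies level, about 62 mm up. The pad point goes down some 5 mm.
- rocker (a joint): Rocker angle in rad: 0 off (front half up, as it starts), 0.30 on (front half down, against a firm stop). It snaps over at 0.15 and stays; it takes about 4 N on the pad.
- kettle: Whistling kettle of pale metal, black bow handle, 0.9 kg, loose on the left or right plate (a thin grey ring on the glass, 190 mm behind its dial). Origin: centre of its base. Body 190 mm across, 115 mm high, handle up to 234 mm above the plate; the spout reaches 128 mm from the axis along its own +y, toward the hob's rear.
- pan: Dark frying pan, loose on the other plate. Origin: centre of its base. 232 mm across, rim 50 mm high; handle along its own -y, toward the hob's rear, to 240 mm from the centre and 71 mm up.

How it is judged:
By the outcome, as a careful person would: the job done as asked, in the order asked, and still so for the second after the job is handed in, with the robot touching nothing.
It also fails if it takes over 42 s, if anything falls off the work surface, if the arm or the gripper's body presses on something with over 40 N, if the wrist force passes 120 N, or if a joint passes its speed limit or range.

## Working session

There is one attempt and no reset: what is moved stays moved. The work goes in short steps, Python scripts to look and compute and a tool call to move; the robot and the scene stay as the last step left them, time stands still between calls to the robot, and variables do not carry over. Pictures are saved under pics/ and viewed, at most 10 in all, crops included, and the job is handed in when it is done.

Besides the shell and the picture viewer there is one more tool, called after "Emit:" by a JSON object that holds its "op" and its "data". drive_tool: Moves the arm, as the interface text tells. Its arguments: {"type":"object","properties":{"targets":{"type":"array","items":{"type":"array"}},"claw":{"type":"number"},"grip_force":{"type":"number"}},"required":["targets"]}

```bash
mkdir -p pics
cat > h.py <<'E'
import numpy as np, cv2
from rig import sense, snapshot, camera_model
def ray(name,uv,z):
    m=camera_model(name);K=np.array(m["K"]);T=np.array(m["world_to_cam"])
    R,t=T[:3,:3],T[:3,3];o=-R.T@t;d=R.T@np.linalg.inv(K)@[uv[0],uv[1],1]
    return o+d*(z-o[2])/d[2]
def proj(name,p):
    m=camera_model(name);K=np.array(m["K"]);T=np.array(m["world_to_cam"])
    q=K@(T[:3,:3]@np.array(p)+T[:3,3]);return q[:2]/q[2]
E
python3 - <<'E'
from h import *
for n in("top","scene"):
    cv2.imwrite(f"pics/{n}0.png",snapshot(n)); m=camera_model(n);T=np.array(m["world_to_cam"]);print(n,-T[:3,:3].T@T[:3,3],m["K"][0])
print(sense())
E
```

```text
top [ 0.49413315 -0.28606126  0.93678224] [538.63174902   0.         330.26845357]
scene [ 0.14531111 -0.80894388  0.58573647] [489.32309396   0.         317.46588623]
{'time_s': 0.1, 'joint_positions': array([-1.28749556e+00,  5.28373478e-01,  1.43376390e+00,  3.27456704e-05,
        1.18139286e+00, -1.78505236e-01]), 'qvel': array([-0.00019158, -0.00040728, -0.00239097,  0.00022848, -0.00010733,
        0.00252179]), 'joint_efforts': array([ 4.25484095e-04, -4.43304312e+01, -1.78586662e+01, -1.83178704e-04,
        3.87972454e-03, -1.05037165e-05]), 'tool_pos': array([ 0.27833025, -0.55889711,  0.23043456]), 'tcp_rot': array([-9.68256449e-04,  9.73461103e-01,  2.28850478e-01, -3.56190802e-05]), 'ft_force': array([-0.0057477 ,  0.67124092, -0.21990851]), 'torque': array([ 0.01493134, -0.00354686, -0.05054713]), 'grasp_force': 0.0, 'finger_gap': 0.08579495215266386}
```

View pics/top0.png

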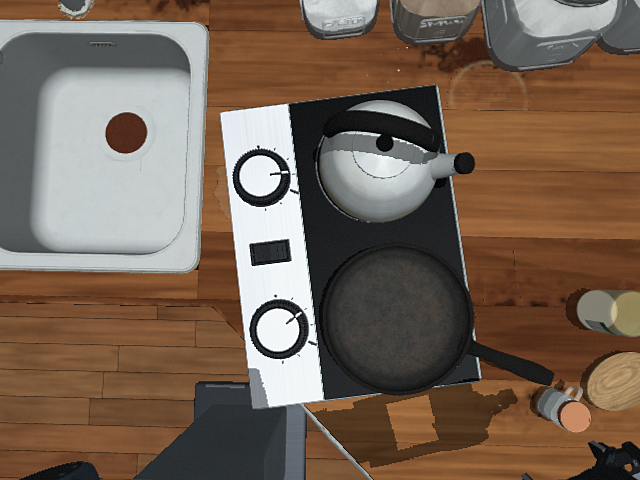

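View pics/scene0.png

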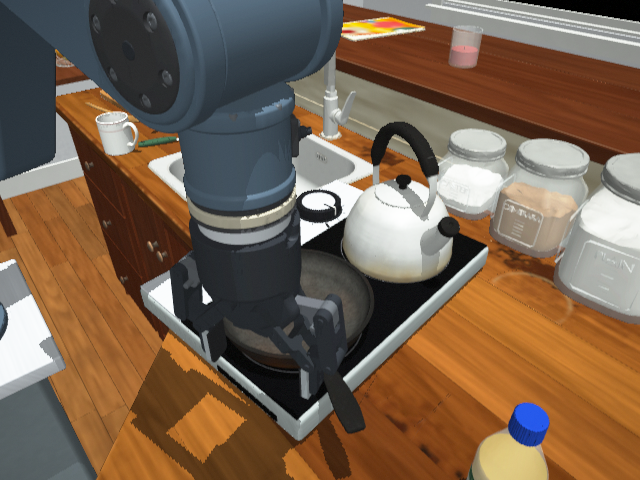

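The kettle is on the left plate (upper in the top view). The left dial is at about (262,177), with its pointer toward (285,174) and its long mark at (294,191). The rocker is at (270,252) and the right dial at (279,329). I'll enlarge the strip next.

Run:
```python
from h import *
im=cv2.imread("pics/top0.png");c=im[135:375,215:335];cv2.imwrite("pics/c.png",cv2.resize(c[:140],None,fx=4,fy=4,interpolation=cv2.INTER_CUBIC))
for n,uv,z in [("dl",(262,177.5),.079),("dr",(279.5,329),.079),("rock",(270,252),.064),("markL",(294,191),.06),("FL",(221,113),.055),("FR",(254,408),.055),("RL",(437,86),.055)]: print(n,ray("top",uv,z).round(4))
```

```text
dl [ 0.6632 -0.1553  0.079 ]
dr [ 0.4214 -0.1906  0.079 ]
rock [ 0.5436 -0.1699  0.064 ]
markL [ 0.6452 -0.206   0.06  ]
FL [ 0.777 -0.079  0.055]
FR [ 0.2934 -0.1505  0.055 ]
RL [ 0.8283 -0.4414  0.055 ]
```

View pics/c.png

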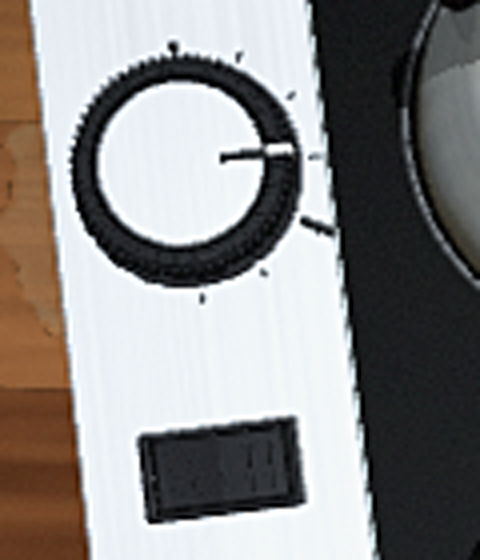

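Run:
```python
from h import *
from scipy.optimize import least_squares
for n in("top","scene"):
    m=camera_model(n);print(np.array(m["K"]).round(1).tolist());print(np.array(m["world_to_cam"])[:3,:3].round(3).tolist())
a=cv2.imread("pics/top0.png")[285:425,225:345];b=cv2.imread("pics/scene0.png")[180:450,250:500]
a=cv2.resize(a,None,fx=3,fy=3,interpolation=2);b=cv2.resize(b,None,fx=1.5,fy=1.5,interpolation=2)
o=np.zeros((420,740,3),np.uint8);o[:420,:360]=a;o[:405,365:740]=b;cv2.imwrite("pics/d.png",o)
print("tcp in top,scene",proj("top",[.278,-.559,.231]),proj("scene",[.278,-.559,.231]))
```

```text
[[538.6, 0.0, 330.3], [0.0, 538.6, 235.7], [0.0, 0.0, 1.0]]
[[0.02, -1.0, -0.02], [-0.996, -0.018, -0.089], [0.089, 0.021, -0.996]]
[[489.3, 0.0, 317.5], [0.0, 489.3, 239.1], [0.0, 0.0, 1.0]]
[[0.781, -0.624, -0.007], [-0.369, -0.452, -0.812], [0.503, 0.637, -0.584]]
tcp in top,scene [554.67435468 460.66378183] [261.31047903 381.44652417]
```

View pics/d.png

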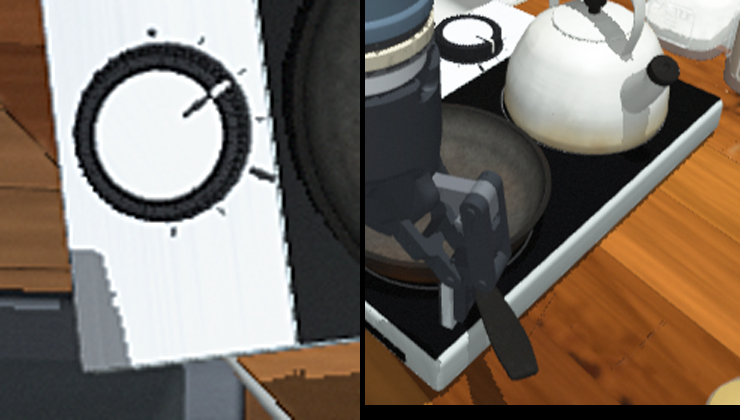

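Run:
```python
from h import *
from scipy.optimize import least_squares
D=[("top",(-.1275,.125,.079),(261.5,177)),("top",(-.1275,-.125,.079),(278.8,329)),("top",(-.1275,0,.062),(270.5,252)),
("top",(-.1875,.25,.055),(221,113)),("top",(-.1875,-.25,.055),(252.3,408.7)),("top",(.1875,.25,.055),(437,86)),("top",(.1875,-.25,.055),(481,378)),
("scene",(.1875,.25,.055),(486.7,247.3)),("scene",(.1875,-.25,.055),(298,418)),("scene",(-.1275,.125,.079),(321.3,204))]
def W(p,q): c,s=np.cos(p[3]),np.sin(p[3]);return [p[0]+c*q[0]-s*q[1],p[1]+s*q[0]+c*q[1],p[2]+q[2]]
def res(p,fz): 
    p=np.array(p);p[2]*=fz
    return np.concatenate([proj(n,W(p,q))-uv for n,q,uv in D])
for fz in(0,1):
    r=least_squares(res,[.57,-.3,0,-1.43],args=(fz,),loss="soft_l1");p=r.x;p[2]*=fz
    print(p.round(4));print(res(p,1).reshape(-1,2).round(1).tolist())
    for q in[(-.1275,.125,.079),(-.1275,-.125,.079),(-.1455,0,.066)]:print(np.round(W(p,q),4))
```

```text
[ 0.5625 -0.2968 -0.     -1.4263]
[[-1.1, -2.3], [-0.5, 0.6], [0.1, -0.2], [-2.1, -3.4], [-0.4, 2.7], [2.9, -4.9], [3.7, 4.5], [5.8, -1.7], [-0.1, 8.0], [-2.6, -4.1]]
[ 0.6678 -0.1526  0.079 ]
[ 0.4204 -0.1886  0.079 ]
[ 0.5415 -0.1528  0.066 ]
[ 0.5631 -0.2947 -0.012  -1.424 ]
[[-1.4, -1.1], [-0.8, -0.3], [-0.2, -0.1], [-2.0, -1.3], [-0.1, 0.7], [0.0, -2.8], [0.7, 2.4], [3.6, 2.7], [0.2, 12.3], [-3.2, 0.5]]
[ 0.6681 -0.1503  0.067 ]
[ 0.4208 -0.1869  0.067 ]
[ 0.5419 -0.1508  0.054 ]
```

Emit:
{"op": "drive_tool", "data": {"targets": [[[0.033, -0.02, 0.0], [0, 0, 0.025]], [[0.084, -0.049, 0.0], [0, 0, 0.063]], [[0.136, -0.08, 0.005], [0, 0, 0.103]], [[0.188, -0.111, 0.015], [0, 0, 0.142]], [[0.24, -0.142, 0.025], [0, 0, 0.182]], [[0.292, -0.173, 0.035], [0, 0, 0.221]], [[0.345, -0.203, 0.045], [0, 0, 0.261]], [[0.397, -0.234, 0.05], [0, 0, 0.3]]], "claw": 0}}

```text
time_s: 1.1
tool_pos: [0.5302, -0.1712, 0.1805]
tcp_rot: [-0.0, 0.997, 0.08, -0.001]
ft_force: [-1.1, -1.0, 0.5]
finger_gap: -0.0003
grasp_force: 0.0
```

Emit:
{"op": "drive_tool", "data": {"targets": [[[0.018, -0.018, 0.04], [0, 0, 0.016]], [[0.018, -0.018, 0.07], [0, 0, 0.016]], [[0.018, -0.018, 0.07], [0, 0, 0.016]], [[0.018, -0.018, 0.07], [0, 0, 0.016]]]}}

```text
time_s: 1.6
tool_pos: [0.5449, -0.153, 0.112]
tcp_rot: [0.0, 0.997, 0.073, 0.0]
ft_force: [0.4, -0.8, -0.5]
finger_gap: -0.0001
grasp_force: 0.0
```

Run:
```python
from h import *
from scipy.spatial.transform import Rotation as R
s=sense();print(s["tool_pos"].round(4),s["ft_force"].round(2),s["joint_positions"].round(2),s["finger_gap"])
Rm=R.from_quat(s["tcp_rot"],scalar_first=True).as_matrix();print(Rm.round(3).tolist())
d=np.array([.5415,-.1528,.066])-s["tool_pos"];print((Rm.T@d).round(4))
t=snapshot("top")[150:300,190:390];c=snapshot("scene")[140:290,190:390]
print(proj("top",s["tool_pos"]),proj("scene",s["tool_pos"]))
cv2.imwrite("pics/e.png",cv2.resize(np.hstack([t,c]),None,fx=2,fy=2,interpolation=2))
```

```text
[ 0.5449 -0.153   0.112 ] [ 0.35 -0.84 -0.51] [-0.47  0.61  1.69 -0.    0.84  0.95] -9.85623619903708e-05
[[0.989, 0.145, 0.001], [0.145, -0.989, -0.0], [0.001, 0.001, -1.0]]
[-0.0034 -0.0007  0.046 ]
[255.00000961 249.10957209] [266.32597338 206.59322225]
```

View pics/e.png

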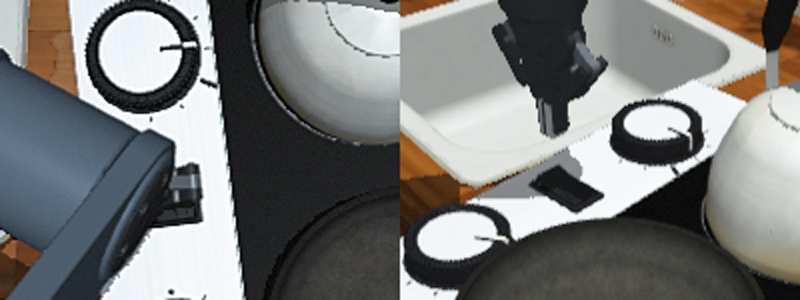

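The scene view now shows both controls. The fingertip is at full-picture (265,208), as predicted. The rocker centre is near (274,234), the left dial top near (318.5,204) and the right dial near (218.5,257).

Run:
```python
from h import *
for n,uv,z in[("dl",(318.5,204),.077),("rock",(274,234),.062),("dr",(218.5,257.5),.077)]:print(n,ray("scene",uv,z).round(4))
for q in[(.6678,-.1526,.079),(.4204,-.1886,.079),(.5441,-.1706,.062),(.5415,-.1528,.066)]:print(proj("scene",q).round(1))
```

```text
dl [ 0.6598 -0.162   0.077 ]
rock [ 0.5443 -0.1734  0.062 ]
dr [ 0.4205 -0.1893  0.077 ]
[318.7 199.9]
[218.1 256.4]
[273.  233.4]
[266.4 227.9]
```

Emit:
{"op": "drive_tool", "data": {"targets": [[[-0.0034, 0.001, 0.015], [0, 0, 0]], [[-0.0034, 0.001, 0.036], [0, 0, 0]], [[-0.0034, 0.001, 0.042], [0, 0, 0]], [[-0.0034, 0.001, 0.046], [0, 0, 0]], [[-0.0034, 0.001, 0.048], [0, 0, 0]]]}}

```text
time_s: 2.33
tool_pos: [0.5417, -0.1542, 0.0634]
tcp_rot: [0.0, 0.997, 0.073, 0.0]
ft_force: [0.0, -0.1, 1.0]
finger_gap: -0.0002
grasp_force: 0.0
```

Emit:
{"op": "drive_tool", "data": {"targets": [[[0, 0, 0.001], [0, 0, 0]], [[0, 0, 0.002], [0, 0, 0]]]}}

```text
time_s: 2.58
tool_pos: [0.5417, -0.1542, 0.062]
tcp_rot: [0.0, 0.997, 0.073, 0.0]
ft_force: [-0.9, 0.6, 8.1]
finger_gap: -0.0
grasp_force: 4.5
```

Emit:
{"op": "drive_tool", "data": {"targets": [[[0, 0, 0.001], [0, 0, 0]], [[0, 0, 0.0015], [0, 0, 0]]]}}

```text
time_s: 2.82
tool_pos: [0.5417, -0.1542, 0.0619]
tcp_rot: [0.001, 0.997, 0.073, 0.001]
ft_force: [-3.8, 1.0, 15.8]
finger_gap: 0.0
grasp_force: 7.9
```

Emit:
{"op": "drive_tool", "data": {"targets": [[[0, 0, -0.02], [0, 0, 0]], [[0, 0, -0.045], [0, 0, 0]], [[0.04, -0.007, -0.045], [0, 0, 0]], [[0.085, -0.015, -0.045], [0, 0, 0]], [[0.11, -0.0195, -0.04], [0, 0, 0]], [[0.11, -0.0195, -0.035], [0, 0, 0]], [[0.11, -0.0195, -0.035], [0, 0, 0]]]}}

```text
time_s: 3.7
tool_pos: [0.6456, -0.1184, 0.0939]
tcp_rot: [-0.001, 0.997, 0.073, -0.002]
ft_force: [-0.4, -0.5, 0.7]
finger_gap: 0.0
grasp_force: 0.0
```

Run:
```python
from h import *
s=sense();print(s["tool_pos"].round(4),s["ft_force"].round(2))
t=snapshot("top")[140:270,210:340];c=snapshot("scene")[140:270,240:370]
print(proj("top",s["tool_pos"]),proj("scene",s["tool_pos"]))
cv2.imwrite("pics/f.png",cv2.resize(np.hstack([t,c]),None,fx=3,fy=3,interpolation=2))
```

```text
[ 0.6456 -0.1184  0.0939] [-0.44 -0.51  0.65]
[237.15968509 186.21227081] [299.29619904 190.29905918]
```

View pics/f.png

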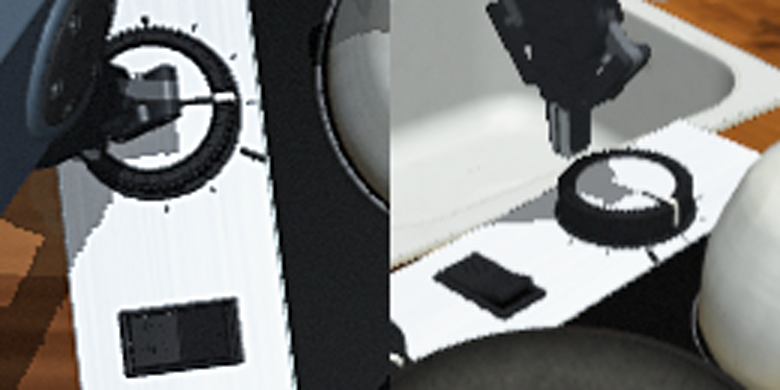

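The rocker has flipped: its front is down and its rear raised. The fingertip hovers over the front part of the left dial's rim, which is centred near full-picture (318,202) in the scene view.

Emit:
{"op": "drive_tool", "data": {"targets": [[[0.002, 0, 0.01], [0, 0, 0]], [[0.002, 0, 0.016], [0, 0, 0]], [[0.002, 0, 0.018], [0, 0, 0]], [[0.002, 0, 0.018], [0, 0, 0]]]}}

```text
time_s: 4.3
tool_pos: [0.649, -0.1185, 0.0769]
tcp_rot: [-0.0, 0.997, 0.073, -0.0]
ft_force: [-0.4, -0.1, 1.2]
finger_gap: 0.0003
grasp_force: 0.8
```

Emit:
{"op": "drive_tool", "data": {"targets": [[[0, 0, 0.002], [0, 0, 0]], [[0, 0, 0.004], [0, 0, 0]], [[0, 0, 0.004], [0, 0, 0]]]}}

```text
time_s: 4.68
tool_pos: [0.6492, -0.1182, 0.0736]
tcp_rot: [-0.0, 0.997, 0.073, 0.0]
ft_force: [-2.5, 0.5, 6.3]
finger_gap: 0.0001
grasp_force: 3.1
```

Emit:
{"op": "drive_tool", "data": {"targets": [[[0.0041, -0.0009, 0], [0, 0, 0.1]], [[0.0083, -0.0013, 0], [0, 0, 0.2]], [[0.0125, -0.0013, 0], [0, 0, 0.3]], [[0.0167, -0.0009, 0], [0, 0, 0.4]], [[0.0208, 0, 0], [0, 0, 0.5]], [[0.0228, 0.0006, 0], [0, 0, 0.55]], [[0.0228, 0.0006, 0], [0, 0, 0.55]]]}}

```text
time_s: 5.55
tool_pos: [0.6725, -0.1142, 0.0738]
tcp_rot: [-0.001, 0.98, -0.201, 0.0]
ft_force: [-1.6, 4.4, 6.7]
finger_gap: 0.0002
grasp_force: 3.4
```

Emit:
{"op": "drive_tool", "data": {"targets": [[[0, 0, -0.01], [0, 0, 0]], [[0, 0, -0.04], [0, 0, 0]], [[0, -0.03, -0.09], [0, 0, 0]], [[-0.04, -0.05, -0.12], [0, 0, 0]], [[-0.1, -0.06, -0.13], [0, 0, 0]], [[-0.13, -0.06, -0.13], [0, 0, 0]], [[-0.13, -0.06, -0.13], [0, 0, 0]]]}}

```text
time_s: 6.42
tool_pos: [0.574, -0.0083, 0.2033]
tcp_rot: [0.0, 0.98, -0.2, -0.0]
ft_force: [0.2, 0.1, -0.1]
finger_gap: -0.0001
grasp_force: 0.0
```

Run:
```python
from h import *
s=sense();print(s["time_s"],s["tool_pos"].round(4),s["ft_force"].round(2))
t=snapshot("top")[130:370,210:340];c=snapshot("scene")[150:390,180:370]
cv2.imwrite("pics/g.png",cv2.resize(np.hstack([t,c]),None,fx=2.45,fy=2.45,interpolation=2))
```

```text
6.425 [ 0.574  -0.0083  0.2033] [ 0.2   0.11 -0.11]
```

View pics/g.png

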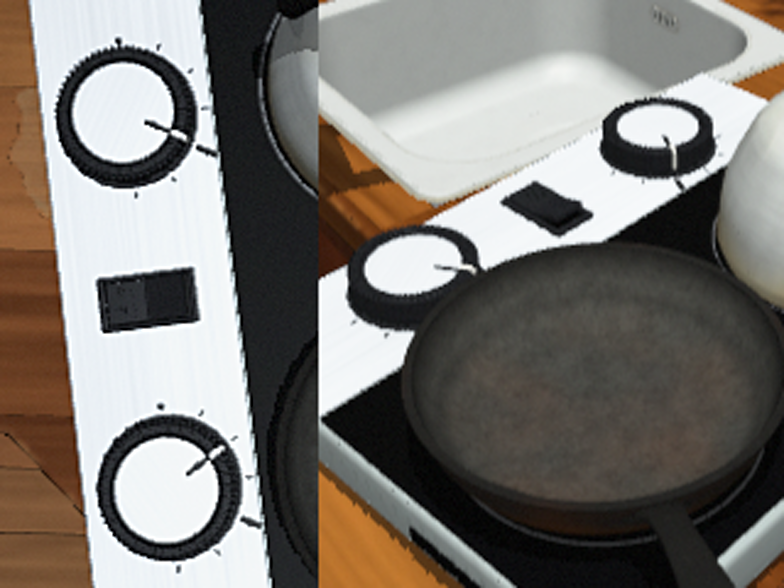

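The left dial's pointer, at crop (180,133), now lines up with the long mark at (207,152). The rocker is on (front half down) and the right dial still points to its third mark. The pan and kettle haven't moved, and the arm is clear.

```bash
python3 -c "
from rig import close_job
print(close_job())"
```

```text
the job is handed in; nothing more can be done
None
```

The job is handed in after about 6.5 s: the hob is switched on and the left dial, which serves the kettle's plate, rests at its long mark; the right dial, kettle and pan were left as they were.

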